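# Empty the tilting bin at the handle fitting shelf

### The arm

A 6-joint arm with a two-finger parallel gripper is mounted at the origin on the work surface. World frame = base frame: x ahead of the robot, y to its left, z up, the work surface at z = 0. Lengths are in mm, angles in rad, forces in N, time in s.
With the tool pointing down it reaches from about 300 to 825 mm from the base axis. Payload 5.4 kg.
Tool frame: the origin (TCP) lies at the very end of the fingers, on their centre line; the grasp point (between the pads) lies 19 mm behind it; z points along the fingers, y is the direction in which the jaws open and shut (so a half turn about z gives the same grasp; the last joint's range is limited). The gripper opens to 92 mm and grips with 3 to 60 N. Pads are 20 mm wide; open, the fingers measure 128 mm over their backs; the gripper's body (75 mm by 189 mm) begins 69 mm behind the grasp point.
Start: joints at [1.045, 0.158, 1.597, -0, 1.386, -0.21], TCP at [178.591, 546.545, 214.601] pointing down, gripper open.
Joint ranges: [-2.91, 2.91], [-0.94, 2.29], [0.18, 2.7], [-1.29, 4.43], [0.17, 2.64], [-3, 3]. Speed limits (rad/s): [2.57, 2.57, 3.14, 3.14, 3.14, 3.14].

### API

Orientations are given as a unit quaternion [x, y, z, w].
In Python, from station import bot, effector, optics, workorder, boxes_of, silhouettes gives the robot as it stands. Calls block until the motion is done:
- bot.reach(position, orientation): joint-space move of the TCP to a pose.
- bot.movel(position, orientation=None, max_speed=150): straight line of the TCP; orientation=None keeps the orientation; max_speed is the mean speed in mm/s.
- bot.movej(angles): joint-space move.
- effector.set_gripper(opening): finger opening in mm; the grip force is fixed at half the most; returns when the fingers have stopped.
- bot.sleep(seconds).
- bot.inverse_kinematics(position, orientation): joint angles nearest the present ones, or None.
- optics.grab_frame(name): name is "side" or "top"; returns a dict with "image" (384x512x3 uint8, red, green, blue), "K" (3x3 intrinsics, pixels), "D" ([k1, k2, p1, p2, k3] as OpenCV has them; the pictures are not rectified), "R" (3x3) and "t" (3): a world point X has camera coordinates R X + t. Camera axes: x right, y down, z forward; pixel columns grow to the right and rows downward; lengths in mm; the calibration is good to about 2 mm. A picture is of the moment at which its call begins. There is no depth.
A pose or a line that the arm cannot do raises bot.MotionError and nothing moves.
- workorder.finish_job(): hands the job in, once; it reports no verdict.
Trained networks look in a picture, given as the dict that the camera call returned (one of the last four; its "shot" number tells which), for a name from the list of things; names that differ only in an ending like _2 or _b are one class to them, and where a whole thing is asked for, a point or a joint stands for the part that bears it (a point fixed in the world has none). Each returns a list of dicts, best first, with "confidence" (0 to 1); they miss things now and then, are a little off and sometimes report something else, mostly with a low value. They report only what shows in the picture. A call takes as long as a camera call.
- boxes_of(picture, target): "position" ([column, row] as shares, 0 to 1, of the picture: columns of its width, rows of its height, amid what is visible of it).
- silhouettes(picture, target): "mask" (384x512 bool, what is visible of it) and "position" ([column, row] as shares, 0 to 1, of the picture: columns of its width, rows of its height, amid what is visible of it).
Readings, each from a call of its own:
- bot.read_clock(): time.
- bot.read_joints(): joint angles.
- bot.read_qd(): joint speeds.
- bot.read_joint_efforts(): joint torques, N m.
- bot.read_position(): TCP position.
- bot.read_orientation(): TCP orientation.
- bot.read_ft_force(): force on the tool from outside, world axes, zero at the start.
- bot.read_ft_torque(): the same for the moment, N m.
- bot.read_opening(): finger opening in mm.
Only numpy, scipy, OpenCV 4.12 (cv2) and the standard library are available. Lean on these libraries where they do the work, as an engineer would, in place of code of your own. Each camera call takes 0.05 s, during which the arm holds its last target.

### The job

Empty the small tilting steel bin: push its upright back plate over with the fingertips until the bin lies tipped fully over and both brass collars have dropped into the grey catch tray, then push the plate back so that the bin swings home and stands level again. Only push: do not pinch the plate between the fingers, never touch the collars, and leave everything else on the ledge where it is.

Things in the scene. Friction and masses are not known exactly. Their poses are not given: they have to be found in the camera images.
- station: Fixed unit holding the bin: grey base 285 x 176 mm (x -100 to +185 mm), two blue cheeks 126 mm high at y = +-73 mm carrying the pivot, a blue rest block under the bin's rear, a grey catch tray in front. Origin: on the table directly under the pivot axis. x: level pouring direction, bin to tray; y: along the pivot; z: up. Place and heading vary.
- bin (a joint): Tilt t of the steel bin (0.6 kg), rad: 0 = level, at home; grows as it tips towards the tray; stop at 1.20 = fully over. It balances near 0.76 (up to 0.85 with its load): short of that its weight swings it back to 0, beyond that on to 1.20, where it stays. The pivot is damped: a swing takes 1 to 3 s. A few N at the top of the back plate move it.
- bin_pivot (a point): Middle of the bin's pivot axis, 110 mm above the table, fixed to the bin: x along the bin's floor to the lip, z along its back plate. In this frame: inside floor at z = 17, x -83 to 33 mm; side walls at y = +-60, up to z = 63; pouring lip, open in front, ends at x = 61, z = 25; back wall and plate at x = -85 mm, up to z = 125 mm.
- plate_end (a point): Middle of the free end of the bin's back plate, (-85, 0, 125) mm from the pivot in the bin's frame. The plate is 80 mm wide, 10 mm thick with its pads. At tilt 0 it is upright, its end 235 mm above the table and 85 mm behind the pivot; at 1.20 it leans far over, its end 86 mm in front of the pivot, 235 mm above the table; on the way the end rises to 265 mm. Fingers grip it by friction, so rise along with it.
- rear_pad (a point): Middle of the outer face of the orange pad, 80 mm wide and 40 mm high, on the rear of the back plate (facing away from the tray), (-90, 0, 99) mm in the bin's frame: push here to tip the bin. Turns with the bin.
- front_pad (a point): Middle of the outer face of the orange pad, 80 mm wide and 46 mm high, on the front of the back plate (facing the tray), (-80, 0, 102) mm in the bin's frame. To stand the tipped bin up again, push this pad, or the plate's end, from the tray side back towards the rear.
- tray_floor (a point): Centre of the catch tray's inner floor, 10 mm above the table, 100 mm from the pivot along the station's x; axes as the station's. Tray 165 (x) x 160 (y) mm outside, walls 4 mm thick, their tops 42 mm above the table.
- collar1: Loose brass collar (ring), 32 mm outside, 14 mm hole, 12 mm high, about 50 g, lying flat on the bin's floor at the start. Origin: centre of its underside.
- collar2: Loose brass collar (ring), 32 mm outside, 14 mm hole, 12 mm high, about 50 g, lying flat on the bin's floor at the start. Origin: centre of its underside.
- curling_handle: Red plastic curling handle lying on its side: disc 60 mm across and a bar 26 mm thick and 140 mm long. Origin on the table under the disc. Leave alone.
- scoop: Black plastic scoop, pan 90 x 70 x 35 mm with a 100 mm grip behind it. Origin on the table at the back of the pan, pan along +x. Leave alone.
- thread_gauge: Steel thread gauge, case 85 x 22 x 13 mm with thin leaves fanned from one end. Origin: centre of its underside. Leave alone.
- emery_block: Slate grey emery block 100 x 60 x 26 mm. Origin: centre of its underside. Leave alone.
- jar: Closed blue jar with a white cap, 60 mm across, 75 mm high. Origin: centre of its underside. Leave alone.
- brush: Bench brush lying along its x axis. Origin on the table under its middle. Leave alone.

How it is judged:
By the outcome, as a careful person would: the job done as asked, in the order asked, and still so for the second after the job is handed in, with the robot touching nothing.
It also fails if it takes over 51 s, if anything falls off the work surface, if the arm or the gripper's body presses on something with over 40 N, if the wrist force passes 120 N, or if a joint passes its speed limit or range.

## Working session

There is one attempt and no reset: what is moved stays moved. The work goes in short steps, each a Python script; the robot and the scene stay as the last script left them, time stands still between calls to the robot, and variables do not carry over. Pictures are saved under pics/ and viewed, and the job is handed in when it is done.

```bash
mkdir -p pics; ls
python3 - <<'E'
from station import bot, effector, optics, workorder, boxes_of, silhouettes
import cv2,numpy as np
for n in ("side","top"):
    p=optics.grab_frame(n)
    cv2.imwrite(f"pics/a_{n}.png",p["image"][:,:,::-1])
    print(n,np.round(p["K"],1).tolist(),p["D"],np.round(p["R"],3).tolist(),np.round(p["t"],1))
    for t in ("station","bin","rear_pad","front_pad","plate_end","tray_floor","collar1"):
        print(t,[(np.round(np.array(d["position"])*[512,384],1).tolist(),round(d["confidence"],2)) for d in boxes_of(p,t)])
print(bot.read_clock(),bot.read_orientation(),bot.read_opening())
E
```

```text
pics
side [[429.2, 0.0, 257.7], [0.0, 429.2, 197.2], [0.0, 0.0, 1.0]] [-0.01805744  0.          0.          0.          0.        ] [[-0.998, -0.056, -0.013], [-0.016, 0.493, -0.87], [0.055, -0.868, -0.493]] [ 538.2  134.8 1479.1]
station []
bin [([250.6, 189.6], 0.77)]
rear_pad [([247.3, 188.1], 0.8)]
front_pad []
plate_end [([248.9, 189.4], 0.59)]
tray_floor [([257.6, 214.0], 0.71)]
collar1 [([251.4, 191.3], 0.46)]
top [[441.7, 0.0, 253.3], [0.0, 441.7, 193.5], [0.0, 0.0, 1.0]] [-0.10997154  0.          0.          0.          0.        ] [[-0.077, -0.997, 0.001], [-0.972, 0.075, -0.222], [0.221, -0.018, -0.975]] [  46.8  549.3 1381.9]
station [([266.7, 205.1], 0.63), ([372.5, 226.0], 0.41)]
bin [([271.7, 180.4], 0.63)]
rear_pad [([269.8, 185.2], 0.79)]
front_pad [([268.3, 182.7], 0.69)]
plate_end [([269.9, 182.3], 0.75)]
tray_floor [([264.9, 204.0], 0.57), ([268.3, 181.6], 0.43)]
collar1 [([277.5, 179.5], 0.42)]
0.8 [1.57227458e-01 9.87562416e-01 1.03247350e-06 9.04474508e-06] 92.00435367251484
```

View pics/a_side.png

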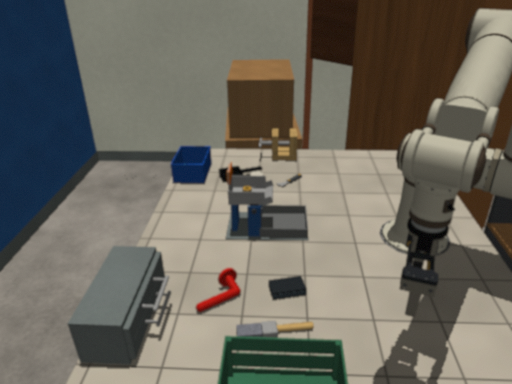

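View pics/a_top.png

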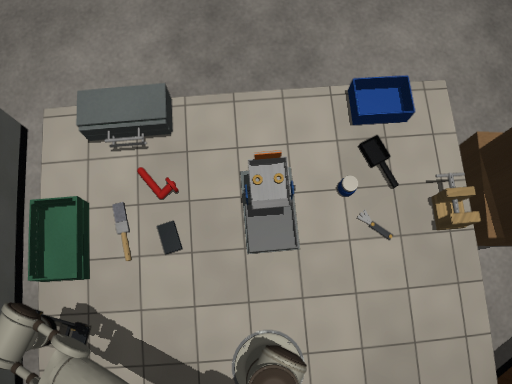

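The top view shows the station at about (270,205), with its tray towards the robot and the orange plate at (267,155) on the far side. The collars are at (257,180) and (279,179). I'll zoom in next.

Run:
```python
import cv2,numpy as np
a=cv2.imread("pics/a_top.png")[135:265,220:320]; b=cv2.imread("pics/a_side.png")[150:250,210:320]
a=cv2.resize(a,(400,520),interpolation=cv2.INTER_CUBIC)
b=cv2.resize(b,(400,364),interpolation=cv2.INTER_CUBIC)
c=np.zeros((520,800,3),np.uint8); c[:,:400]=a; c[:364,400:]=b
cv2.imwrite("pics/a_zoom.png",c)
```

```text
(no output)
```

View pics/a_zoom.png

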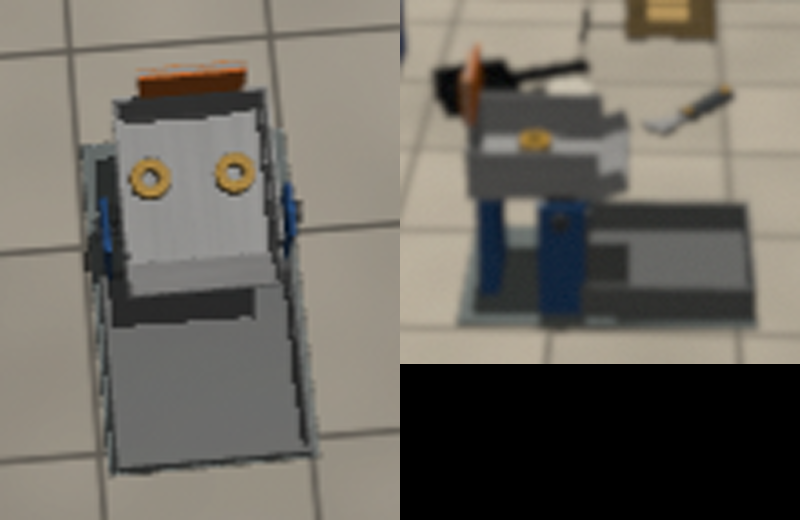

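```bash
cat > h.py <<'E'
import cv2,numpy as np
def proj(p,X):
    rv,_=cv2.Rodrigues(np.asarray(p["R"],float))
    return cv2.projectPoints(np.asarray(X,float).reshape(-1,3),rv,np.asarray(p["t"],float),np.asarray(p["K"],float),np.asarray(p["D"],float))[0][:,0]
def st2w(s,X):
    X=np.asarray(X,float).reshape(-1,3); c,n=np.cos(s[2]),np.sin(s[2])
    return np.c_[s[0]+c*X[:,0]-n*X[:,1], s[1]+n*X[:,0]+c*X[:,1], X[:,2]]
def bin2st(t,X):
    # tilt t about station y, +z toward +x
    X=np.asarray(X,float).reshape(-1,3); c,n=np.cos(t),np.sin(t)
    return np.c_[c*X[:,0]+n*X[:,2], X[:,1], 110-n*X[:,0]+c*X[:,2]]
E
python3 - <<'E'
from station import bot,optics
from h import *
from scipy.optimize import least_squares
T=optics.grab_frame("top");S=optics.grab_frame("side")
zt=lambda x,y:(220+x/4-.4,135+y/4-.4); zs=lambda x,y:(210+(x-400)/3.64-.4,150+y/3.64-.4)
ft=[((-90,-40,235),zt(138,68)),((-90,40,235),zt(244,64)),((-80,-40,235),zt(139,80)),((-80,40,235),zt(246,71)),
 ((61,-60,135),zt(130,295)),((61,60,135),zt(280,284)),((182.5,-80,42),zt(113,472)),((182.5,80,42),zt(316,455))]
fs=[((-100,-88,0),zs(457,325)),((185,-88,0),zs(757,325)),((182.5,-80,42),zs(748,204))]
def res(s): return np.r_[(proj(T,st2w(s,[f[0] for f in ft]))-[f[1] for f in ft]).ravel(),(proj(S,st2w(s,[f[0] for f in fs]))-[f[1] for f in fs]).ravel()]
r=least_squares(res,[500,0,3.1],x_scale=[100,100,1],loss="soft_l1"); print(r.x,np.round(res(r.x).reshape(-1,2),1).tolist())
s=r.x; np.save("s.npy",s)
print("pivot",s,"rear pad",st2w(s,bin2st(0,[[-90,0,99]])))
def box(x0,x1,y0,y1,z0,z1):
    P=np.array([[x,y,z] for x in(x0,x1) for y in(y0,y1) for z in(z0,z1)],float)
    return P,[(i,j) for i in range(8) for j in range(i+1,8) if bin(i^j).count('1')==1]
ims=[]
for p,(x,y,w,h) in((T,(220,135,100,130)),(S,(210,140,100,130))):
    im=cv2.resize(p["image"][y:y+h,x:x+w,::-1].copy(),None,fx=4,fy=4,interpolation=cv2.INTER_CUBIC)
    for b,inb in((box(-100,185,-88,88,0,10),0),(box(17.5,182.5,-80,80,10,42),0),(box(-90,-80,-40,40,79,125),1),(box(-83,33,-60,60,17,63),1)):
        P=bin2st(0,b[0]) if inb else b[0]
        q=(proj(p,st2w(s,P))-[x,y]+.5)*4
        for i,j in b[1]: cv2.line(im,tuple(int(v) for v in q[i]),tuple(int(v) for v in q[j]),(0,255,0) if inb else (255,0,255),1)
    ims.append(im)
cv2.imwrite("pics/fit.png",np.hstack(ims))
E
```

```text
[548.34223254 -44.87773372   3.14927508] [[-0.1, -0.2], [0.6, -1.4], [-0.0, 0.0], [0.4, 0.1], [-0.5, 0.4], [0.8, -0.0], [0.8, -1.0], [-0.6, -1.0], [0.2, 0.7], [1.0, 2.1], [3.2, 23.8]]
pivot [548.34223254 -44.87773372   3.14927508] rear pad [[638.33957666 -44.18632222 209.        ]]
```

View pics/fit.png

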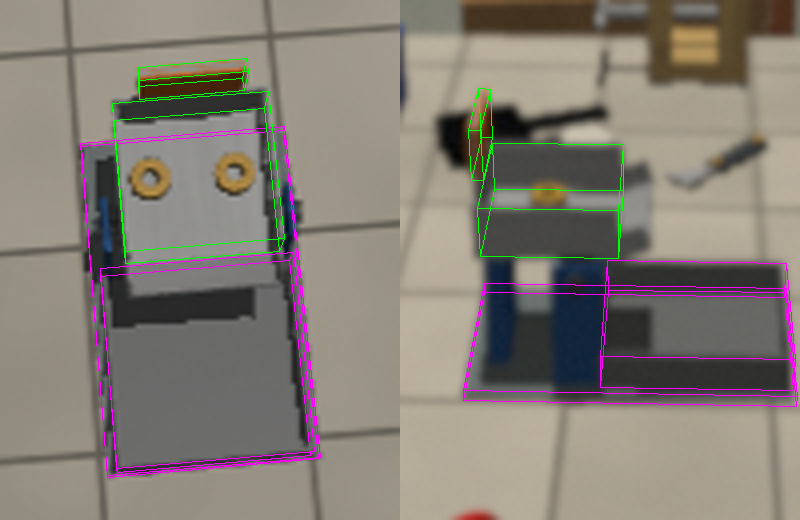

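The fit matches both views to a few mm. I'll check IK, then close the gripper and go behind the plate.

```bash
cat >> h.py <<'E'
from scipy.spatial.transform import Rotation as Ro
s=np.load("s.npy")
_y=s[2]-np.pi
q=Ro.from_matrix(np.c_[[-np.cos(_y),-np.sin(_y),0],[-np.sin(_y),np.cos(_y),0],[0,0,-1]]).as_quat()
W=lambda x,z,y=0: st2w(s,[[x,y,z]])[0].tolist()
def rear(t,off=10,bz=97):
    x,_,z=bin2st(t,[[-90,0,bz]])[0]; return W(x-off,z)
def front(t,off=10,dz=25):
    x,_,z=bin2st(t,[[-80,0,125]])[0]; return W(x+off,z-dz)
def snap(bot,optics,name):
    ims=[]
    for n,(x,y,w,h) in(("top",(190,110,160,160)),("side",(180,110,160,160))):
        p=optics.grab_frame(n)
        ims.append(cv2.resize(p["image"][y:y+h,x:x+w,::-1].copy(),(400,400),interpolation=cv2.INTER_CUBIC))
    cv2.imwrite(f"pics/{name}.png",np.hstack(ims))
E
python3 - <<'E'
from station import bot,optics,effector
from h import *
print(Ro.from_quat(q).as_matrix().round(3).tolist(),q)
P=[W(-150,340),W(-150,207)]+[rear(t) for t in(0,.5,1)]+[W(150,340)]+[front(t) for t in (1.2,.7,.2)]
for p in P: 
    a=bot.inverse_kinematics(p,q); print(np.round(p),None if a is None else np.round(a,2))
effector.set_gripper(0)
x=bot.read_position(); bot.movel([x[0],x[1],340],max_speed=200)
bot.reach(W(-150,340),q)
bot.movel(W(-145,207),max_speed=120)
print(bot.read_clock(),bot.read_position(),bot.read_ft_force(),bot.read_opening())
snap(bot,optics,"b")
E
```

```text
[[-1.0, -0.008, 0.0], [-0.008, 1.0, 0.0], [-0.0, 0.0, -1.0]] [-0.0038412   0.99999262  0.          0.        ]
[698. -44. 340.] [-0.23  0.45  0.99 -0.    1.7  -1.81]
[698. -44. 207.] [-0.23  0.49  1.21 -0.    1.45 -1.81]
[648. -44. 207.] [-0.25  0.35  1.38 -0.    1.41 -1.83]
[591. -45. 238.] [-0.28  0.19  1.52 -0.    1.44 -1.86]
[525. -45. 238.] [-0.31  0.02  1.7  -0.    1.42 -1.89]
[398. -46. 340.] [-0.42 -0.37  1.84 -0.    1.67 -2.  ]
[451. -46. 205.] [-0.37 -0.16  1.94 -0.    1.37 -1.95]
[519. -45. 232.] [-0.32  0.01  1.72 -0.    1.41 -1.9 ]
[592. -45. 223.] [-0.28  0.2   1.53 -0.    1.41 -1.86]
7.0583 [693.99197862 -43.94904917 208.29953595] [-0.10113319 -0.38350777  1.2697954 ] -0.24392941642814517
```

View pics/b.png

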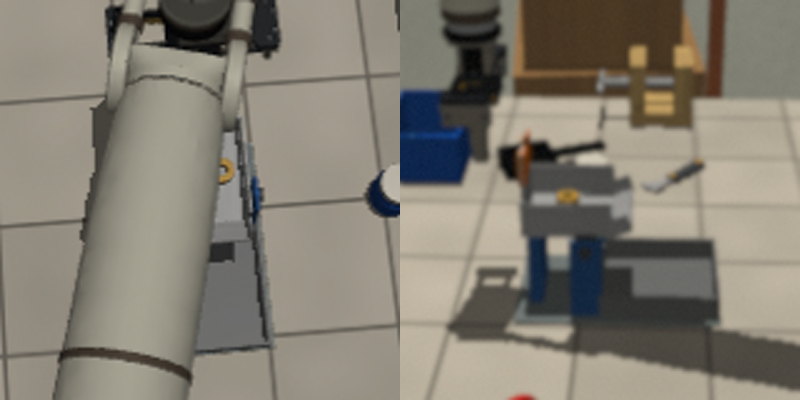

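The side view shows the closed fingers at (480,150), behind the plate at (525,155), with clear space between them. Now I'll push along the arc.

Run:
```python
from station import bot,optics,effector
from h import *
bot.movel(rear(0,14),max_speed=80)
for t in (0.0,.15,.3,.45,.6):
    bot.movel(rear(t),q,max_speed=60); print(t,round(bot.read_clock(),1),np.round(bot.read_ft_force(),1))
snap(bot,optics,"c")
```

```text
0.0 8.1 [2.9 0.1 1.7]
0.15 8.6 [ 5.  -0.7  3.1]
0.3 9.0 [ 2.7 -0.4  5.2]
0.45 9.5 [ 2.6 -1.3  4.6]
0.6 10.0 [ 1.7 -0.3  2.4]
```

View pics/c.png

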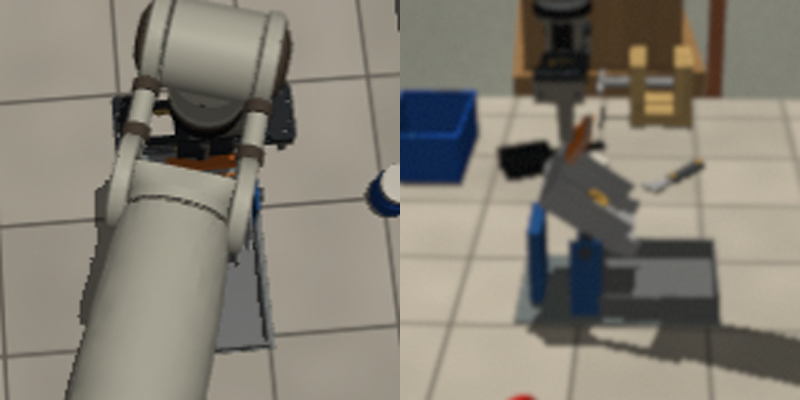

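The bin is tilted about 0.6. A collar is still visible at (600,197), and the fingers touch the plate at (570,145). I'll carry on past the balance point.

Run:
```python
from station import bot,optics,effector
from h import *
for t in (.75,.9,1.05):
    bot.movel(rear(t),q,max_speed=60); print(t,round(bot.read_clock(),1),np.round(bot.read_ft_force(),1))
bot.sleep(1.0)
p=rear(1.05,25); p[2]+=20; bot.movel(p,q,max_speed=100)
bot.sleep(1.0)
p[2]=350; bot.movel(p,q,max_speed=200)
bot.movel(W(150,350),q,max_speed=200)
print(bot.read_clock(),np.round(bot.read_ft_force(),1))
snap(bot,optics,"d")
```

```text
0.75 10.6 [ 0.7 -0.3 -0.4]
0.9 11.1 [ 0.2  0.5 -0.4]
1.05 11.6 [0.2 0.6 0.2]
15.3917 [ 1.  -0.2 -0.5]
```

View pics/d.png

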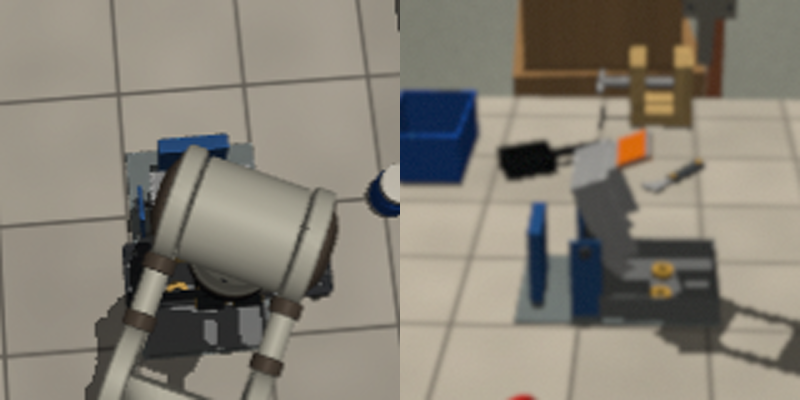

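Both collars lie in the tray, at (662,268) and (662,290) in the side view, and the plate leans far over. I'll check the tilt against a projection before pushing back.

Run:
```python
from station import bot,optics,boxes_of
from h import *
p=optics.grab_frame("side"); x,y,w=180,110,160
im=cv2.resize(p["image"][y:y+w,x:x+w,::-1].copy(),(640,640),interpolation=cv2.INTER_CUBIC)[:590]
for t,c in((1.2,(0,255,0)),(1.0,(0,0,255))):
    P=[(-90,-40,79),(-90,40,79),(-90,40,125),(-90,-40,125),(-80,-40,125),(-80,-40,79)]
    u=((proj(p,st2w(s,bin2st(t,P)))-[x,y]+.5)*4).astype(int); cv2.polylines(im,[u],True,c,1)
cv2.imwrite("pics/e.png",im)
print([(np.round(np.array(d["position"])*[512,384]),round(d["confidence"],2)) for d in boxes_of(p,"collar1")])
```

```text
[]
```

View pics/e.png

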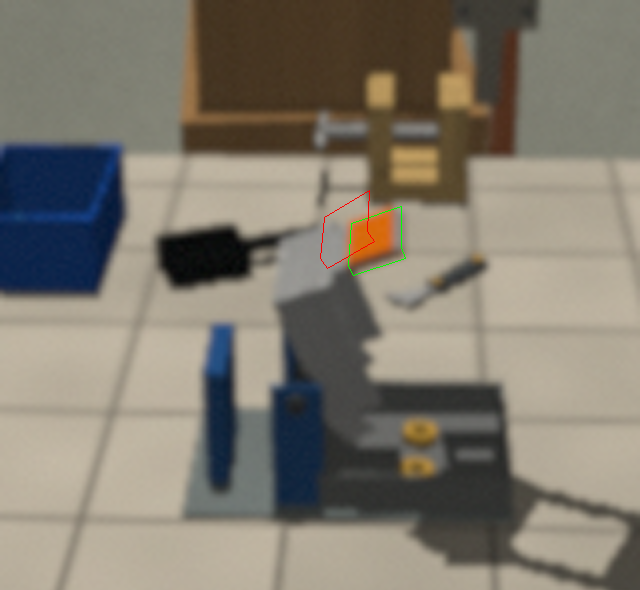

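The plate matches the 1.20 outline in green, so the bin is fully over. Both collars lie in the tray at (420,432) and (417,467). Now I'll push back.

Run:
```python
from station import bot,optics,effector
from h import *
bot.movel(W(135,350),q,max_speed=150)
bot.movel(W(135,205),q,max_speed=150)
bot.movel(front(1.2,16),q,max_speed=80)
for t in (1.2,1.05,.9,.75,.6,.45):
    bot.movel(front(t),q,max_speed=60); print(t,round(bot.read_clock(),1),np.round(bot.read_ft_force(),1))
bot.sleep(.5)
p=front(.45,40); bot.movel(p,q,max_speed=100)
bot.sleep(1.0)
p[2]=350; bot.movel(p,q,max_speed=200)
print(bot.read_clock(),np.round(bot.read_ft_force(),1))
snap(bot,optics,"f")
```

```text
1.2 17.8 [-0.1 -0.4  0. ]
1.05 18.3 [-2.6 -0.9  1.8]
0.9 18.8 [-0.3  0.2  0.5]
0.75 19.3 [-0.3  0.3 -0.7]
0.6 19.8 [-0.7 -0.4  0. ]
0.45 20.3 [0.2 0.2 0.1]
23.025 [0.  0.4 1. ]
```

View pics/f.png

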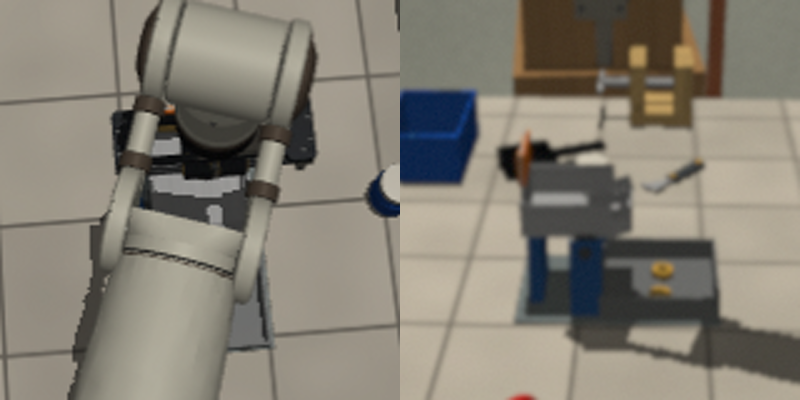

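The bin stands level with its plate upright at (525,155), and both collars are in the tray at (662,268) and (660,292). I'll clear the arm and take a final look.

Run:
```python
from station import bot,optics,workorder
from h import *
p=bot.read_position(); bot.movel([p[0]-40,p[1],400],q,max_speed=150)
bot.reach([178,546,350],[1.57227458e-01,9.87562416e-01,0,0])
print(bot.read_clock())
snap(bot,optics,"g")
cv2.imwrite("pics/g_top.png",optics.grab_frame("top")["image"][:,:,::-1])
d=cv2.absdiff(cv2.imread("pics/g_top.png"),cv2.imread("pics/a_top.png")).max(2)
cv2.imwrite("pics/g_diff.png",np.hstack([cv2.imread("pics/g_top.png")[:,:400],cv2.cvtColor((d>40).astype(np.uint8)*255,8)[:,:400]]))
```

```text
26.0833
```

View pics/g.png

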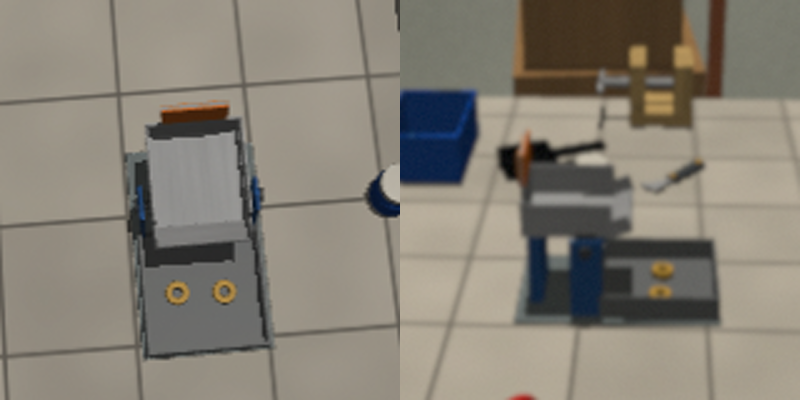

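View pics/g_diff.png

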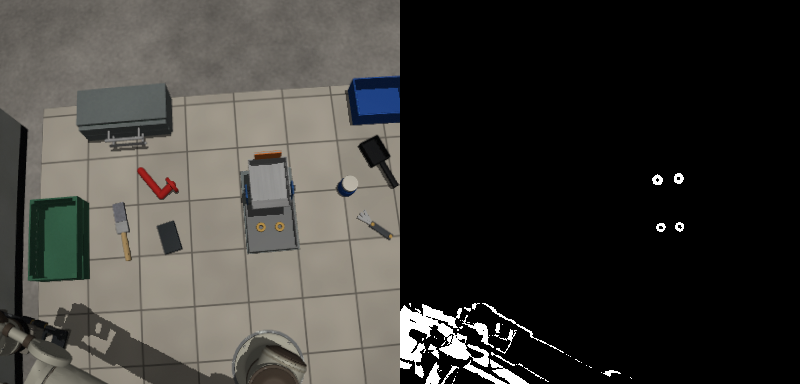

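In the before/after difference, only the collars and the arm have moved. The collars are now in the tray at (262,227) and (280,227), and the bin is back exactly at its start pose.

```bash
python3 -c "
from station import bot,workorder
workorder.finish_job(); print(bot.read_clock())"
```

```text
the job is handed in; nothing more can be done
the job is handed in; nothing more can be done
```

The bin is emptied and standing level again. Both brass collars are in the catch tray, and I handed the job in at about 26 s of the 51 s allowed.

- **Tipping:** I pushed the rear pad with the closed fingertips until the bin passed its balance point and swung over. The plate matched the projected outline for 1.20 in the side view.
- **Return:** I pushed the plate back from the tray side until the bin swung home. The force readings I took during both pushes stayed under 7 N.
- **Final check:** the part of the top view I compared before and after (its left 400 of 512 columns) shows only the collars and the arm changed. The bin and the objects in that part are where they started. The thread gauge and the scoop also sit at or just past the edge of that area; they look unmoved in the side view, but I did not difference them there.
- **One check failed:** the network found no collars in the side picture of the tipped bin, so I confirmed them by eye.

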